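# Build up a two-storey bench stack with a tin and a beaker inside

## Task

Build up the stacking rack on its base plate, in this order: stand the tin in the middle of the base plate, set the low frame (solid deck) over it, stand the small beaker in the middle of that deck, and set the tall frame (open deck) over the beaker. Each frame lies the same way as the base plate, with all four legs fully home in the sockets below. Let go of each thing before you take the next, do not tip the beaker over, and leave the large beaker, the marker and the pipette where they are.

Things in the scene. Friction and masses are not known exactly. Their poses are not given: they have to be found in the camera images.
- base: fixed aluminium base plate, 144 mm long (its y axis), 76 mm wide (its x axis), 14 mm thick, lying on the bench; origin at the centre of its underside, z up. Four round sockets, 12 mm wide and 10 mm deep, open upward at x = +-20, y = +-52 mm. A thin etched circle, 72 mm across, marks its flat middle, where the tin goes. Yaw within 0.3 rad of 0.
- low_frame: aluminium frame, solid deck; deck 130 (y) x 62 (x) x 14 mm on four steel legs 44 mm long, 8 mm thick, tips tapered to 4.4 mm over 5 mm, at x +-20, y +-52 mm; over each leg a socket 12 mm wide, 10 mm deep, open up. Origin at foot level, centre; z up. Pinch across x at mid-length. 0.1-0.25 kg. Starts on its feet, yaw within 0.3 of 0. Seated: origin 4 mm over the base's
- tall_frame: aluminium frame, deck with two windows; deck 130 (y) x 62 (x) x 14 mm on four steel legs 75 mm long, 8 mm thick, tips tapered to 4.4 mm over 5 mm, at x +-20, y +-52 mm; over each leg a socket 12 mm wide, 10 mm deep, open up. Origin at foot level, centre; z up. Pinch across x at mid-length (cross bar). 0.1-0.25 kg. Starts on its feet, yaw within 0.3 of 0. Seated: origin 48 mm over the low frame's
- tin: round flat tin with a red lid (fixed on), 64 mm in diameter, 28 mm high; origin at the centre of its underside, z up
- small_beaker: the smallest beaker, of clear glass, 46 mm in diameter over the rim with a small spout, 59 mm high, wall about 2 mm, 0.05 kg; can be held round the outside; origin at the centre of its underside, z up
- large_beaker: bystander: the larger glass beaker, 55 mm in diameter, 71 mm high, at the back of the work area; origin at the centre of its underside, z up
- marker: bystander: black and white marker pen lying on the bench, 128 mm long (its y axis), 16 mm thick; origin at the centre of its underside
- pipette: bystander: white pipette lying on its side on the bench, 228 mm long (its y axis), 30 mm wide, 27 mm high; origin at the centre of its underside
Things that resemble listed ones, but are neither listed nor needed, are in the scene too. What is shaped like the small_beaker but orange is not meant.

How it is judged (in metres and radians):
On the way, in this order (a step that is already met when the one before it is completed fails the run):
1. the tin stands flat in the middle of the base plate, let go (z of tin in the frame of base between 0.01 and 0.018 m and horizontal distance between tin and base below 0.015 m and angle between tin's own z axis and vertical below 0.06 rad and linear speed of tin below 0.02 m/s and angular speed of tin below 0.2 rad/s and contact force between tin and the fingers below 0.05 N), for 0.2 s.
2. the low frame stands over the tin, all four legs home in the base plate's sockets, let go (z of low_frame in the frame of base between 0 and 0.008 m and horizontal distance between low_frame and base below 0.008 m and angle between low_frame's own z axis and vertical below 0.06 rad and angle between the y axis of low_frame and the y axis of base, either way round below 0.1 rad and linear speed of low_frame below 0.02 m/s and angular speed of low_frame below 0.2 rad/s and contact force between low_frame and the fingers below 0.05 N), for 0.2 s.
3. the small beaker stands upright in the middle of the low frame's deck, let go (z of small_beaker in the frame of low_frame between 0.054 and 0.062 m and horizontal distance between small_beaker and low_frame below 0.015 m and angle between small_beaker's own z axis and vertical below 0.06 rad and linear speed of small_beaker below 0.02 m/s and angular speed of small_beaker below 0.2 rad/s and contact force between small_beaker and the fingers below 0.05 N), for 0.2 s.
4. the tall frame stands over the beaker, all four legs home in the low frame's sockets, let go (z of tall_frame in the frame of low_frame between 0.044 and 0.052 m and horizontal distance between tall_frame and low_frame below 0.008 m and angle between tall_frame's own z axis and vertical below 0.06 rad and angle between the y axis of tall_frame and the y axis of low_frame, either way round below 0.1 rad and linear speed of tall_frame below 0.02 m/s and angular speed of tall_frame below 0.2 rad/s and contact force between tall_frame and the fingers below 0.05 N), for 0.2 s.
At the end, for the whole second after the job is handed in: Tin within 15 mm of the base plate's middle; low frame seated over it; small beaker within 15 mm of the low deck's middle; tall frame seated over it. Frames: height within 4 mm, centre within 8 mm, long axes within 0.1 rad of what is below. Nothing tilted over 0.06 rad; all let go and at rest (z of tin in the frame of base between 0.01 and 0.018 m and horizontal distance between tin and base below 0.015 m and angle between each of tin, low_frame, small_beaker, tall_frame's own z axis and vertical below 0.06 rad and linear speed of each of tin, low_frame, small_beaker, tall_frame below 0.02 m/s and angular speed of each of tin, low_frame, small_beaker, tall_frame below 0.2 rad/s and z of low_frame in the frame of base between 0 and 0.008 m and horizontal distance between low_frame and base below 0.008 m and angle between the y axis of low_frame and the y axis of base, either way round below 0.1 rad and z of small_beaker in the frame of low_frame between 0.054 and 0.062 m and horizontal distance between small_beaker and low_frame below 0.015 m and z of tall_frame in the frame of low_frame between 0.044 and 0.052 m and horizontal distance between tall_frame and low_frame below 0.008 m and angle between the y axis of tall_frame and the y axis of low_frame, either way round below 0.1 rad); the robot touches nothing.
It fails at once if the small beaker is tipped over (angle between small_beaker's own z axis and vertical above 0.7 rad).
It fails at once if the large beaker is moved by more than 30 mm (distance of large_beaker from where it was at the start of the episode above 0.03 m).
It fails at once if the marker is moved by more than 30 mm (distance of marker from where it was at the start of the episode above 0.03 m).
It fails at once if the pipette is moved by more than 30 mm (distance of pipette from where it was at the start of the episode above 0.03 m).
It also fails if it takes over 134 s, if anything falls off the work surface, if the arm or the gripper's body presses on something with over 40 N, if the wrist force passes 120 N, or if a joint passes its speed limit or range.

## Robot

A 6-joint arm with a two-finger parallel gripper is mounted at the origin on a cart in front of the work surface, level with it; the furniture and walls round the work are solid. World frame = base frame: x ahead of the robot, y to its left, z up, the work surface at z = 0. Lengths are in m, angles in degrees, forces in N, time in s.
With the tool pointing down it reaches from about 0.375 to 0.9 m from the base axis. Payload 3.1 kg.
Tool frame: the origin (TCP) lies on the centre line of the jaws, within the pads' length; the fingertips stand finger_overhang ahead of it and the grasp point (between the pads) lies 5 mm behind it (finger_overhang is the distance from the TCP to the fingertips, in m); z points along the fingers, y is the line along which they close (so a half turn about z gives the same grasp; the last joint's range is limited). The gripper opens to 87 mm and grips with 3 to 60 N. Pads are 19 mm wide; open, the fingers measure 117 mm over their backs; the gripper's body (75 mm by 190 mm) begins 51 mm behind the grasp point.
Start: joints at [63.684, 30.224, 82.088, -0, 67.689, -10.227], TCP at [0.173, 0.601, 0.237] pointing down, gripper open.
Joint ranges: [-176.69, 176.69], [-43.24, 126.21], [12.49, 139.97], [-82, 262], [0, 151.66], [-163.58, 163.58]. Speed limits (degrees/s): [159.86, 159.86, 180, 180, 180, 180].

## Interface

Orientations are given as a 3x3 rotation matrix whose columns are the frame's x, y, z axes.
In Python, from rig import read_state, capture, calibration, hand_in, finger_overhang gives the robot as it stands.
- The arm moves only by the tool send_rows, never from a script. Its argument "plan" is a list of rows, each a list of 5 numbers: the closure in counts, from 0 (fully open) to 255 (shut), then the shift along the tool's x, y, z in m, then the turn about the tool's z in rad. A call has 1 to 20 rows; each row shifts and turns the commanded pose from where the row before left it, along the tool's axes as they then stand; what a row does not reach is not made up. A row lasts 1/12 s, in which the tool goes at most 41.7 mm and 7.16 degrees, less where a joint would pass 70% of its speed; a pose out of reach is approached as far as the arm can. A call is refused whole if a number of a shift passes 0.0417 or a number of a turn 0.125, either way. A call with a gripper value outside its range is refused whole. The fingers move at their own pace and stop on an object; the grip force is fixed at half the most. Time passes only in rows, so rows that do not move let the fingers close. It gives the time, the measured TCP pose, the force, the opening and the grip force at its end, in the units of the state.
- read_state(): the state, without advancing time (a new reading comes with each control period).
- capture(name): name is "side" or "top"; returns (picture, depth): 480x640x3 uint8, blue, green, red; 480x640 float32, m along the optical axis (not along the pixel's ray), 0 where there is no reading.
- calibration(name): a dict with "fx", "fy", "cx", "cy" (pixels), "xyz" and "rotation" of the camera in the world. Camera axes: x right, y down, z forward; pixel columns grow to the right and rows downward; lengths in m; the calibration is good to about 2 mm. A picture is of the moment at which its call begins. calibration takes no time and is no camera call.
- hand_in(): hands the job in; it is judged then, once.
The state is a dict: "time_s": time; "joint_positions": joint angles; "qvel": joint speeds; "tau": joint torques, N m; "position": TCP position; "tcp_rot": TCP orientation; "force": force on the tool from outside, world axes, zero at the start; "moment": the same for the moment, N m; "opening": opening from 0.0 (shut) to 1.0 (fully open); "grasp_force": force on a finger pad.
Only numpy, scipy, OpenCV 4.12 (cv2) and the standard library are available. Lean on these libraries where they do the work, as an engineer would, in place of code of your own. Each camera call takes 0.05 s, during which the arm holds its last target. There are 200 camera calls.

## Working session

There is one attempt and no reset: what is moved stays moved. The work goes in short steps, Python scripts to look and compute and a tool call to move; the robot and the scene stay as the last step left them, time stands still between calls to the robot, and variables do not carry over. Pictures are saved under pics/ and viewed, at most 14 in all, crops included, and the job is handed in when it is done.

Besides the shell and the picture viewer there is one more tool, called after ">>>" as name(argument=value, ...) on one line, values as JSON. send_rows: Moves the arm, as the interface text tells. Its arguments: {"type":"object","properties":{"plan":{"type":"array","items":{"type":"array","items":{"type":"number"}}}},"required":["plan"]}

```bash
ls && mkdir -p pics
python3 - <<'E'
from rig import *
import cv2,json
s=read_state();print(s['time_s'],s['position'],s['tcp_rot'],s['opening'],finger_overhang if not callable(finger_overhang) else finger_overhang())
import numpy as np
for n in('top','side'):
    p,d=capture(n);cv2.imwrite(f'pics/{n}0.png',p);np.save(f'pics/{n}0.npy',d);print(n,calibration(n))
E
```

```text
pics
0.0 [0.17287001 0.59988483 0.23557166] [[-9.60827897e-01  2.77144184e-01 -9.24004414e-04]
 [ 2.77145511e-01  9.60825950e-01 -1.96430953e-03]
 [ 3.43410457e-04 -2.14344707e-03 -9.99997644e-01]] 0.9986198457063901 0.014
top {'fx': 456.5748857527136, 'fy': 456.5748857527136, 'cx': 314.58159578473817, 'cy': 251.61965490014848, 'xyz': array([ 0.37638473, -0.03355985,  0.92698328]), 'rotation': array([[ 0.0192481 , -0.9807893 ,  0.19411814],
       [-0.99969343, -0.02190386, -0.01154386],
       [ 0.01557404, -0.19383643, -0.98091023]])}
side {'fx': 533.06175451751, 'fy': 533.06175451751, 'cx': 320.0085184706622, 'cy': 232.62219848681067, 'xyz': array([ 0.07741406, -0.34319263,  0.9945861 ]), 'rotation': array([[ 0.54118174, -0.7282226 ,  0.42049278],
       [-0.84087448, -0.47295059,  0.26314984],
       [ 0.00724064, -0.49599354, -0.86829602]])}
```

View pics/top0.png

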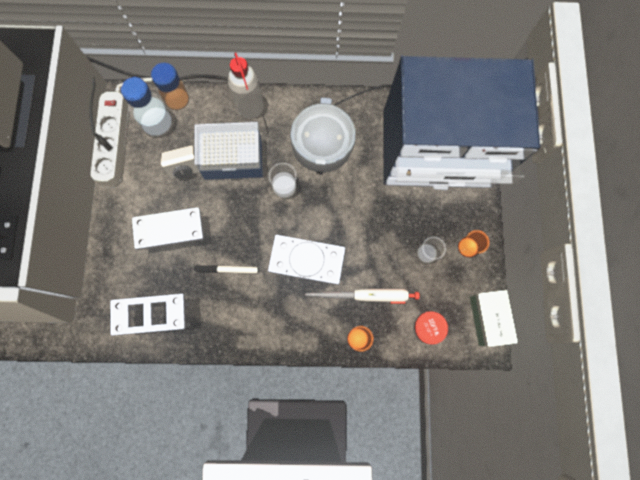

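View pics/side0.png

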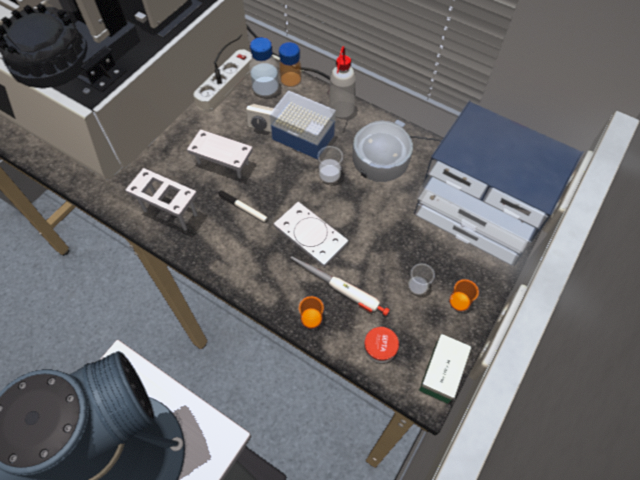

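The top view shows the base plate at (307,259) and the low frame, with its solid deck, at (168,229). The tall frame, with windows, is at (148,314), and the tin, with its red lid, is at (432,327).

There are two clear beakers, at (431,249) and (284,182). The two orange ones, at (361,338) and (474,244), are decoys. The beaker at (431,249) looks smaller and isn't at the back, so it fits `small_beaker`; I'll confirm that in a crop.

```bash
cat > h.py <<'E'
from rig import *
import cv2,numpy as np
def ray(n,uv):
    c=calibration(n);uv=np.atleast_2d(np.asarray(uv,float))
    d=np.c_[(uv[:,0]-c['cx'])/c['fx'],(uv[:,1]-c['cy'])/c['fy'],np.ones(len(uv))]@np.array(c['rotation']).T
    return np.array(c['xyz']),d
def plane(n,uv,z):
    o,d=ray(n,uv);return o+d*((z-o[2])/d[:,2])[:,None]
def tri(a,b):
    o1,d1=ray('top',a);o2,d2=ray('side',b);d1=d1[0];d2=d2[0]
    t=np.linalg.lstsq(np.c_[d1,-d2],o2-o1,rcond=None)[0]
    p,q=o1+t[0]*d1,o2+t[1]*d2
    return (p+q)/2,np.linalg.norm(p-q)
def blob(img,box,kind,thr=170):
    x0,y0,x1,y1=box;r=img[y0:y1,x0:x1]
    if kind=='white': m=(r.min(2)>thr)
    else:
        h=cv2.cvtColor(r,cv2.COLOR_BGR2HSV);m=((h[...,0]<7)|(h[...,0]>172))&(h[...,1]>150)&(h[...,2]>90)
    m=m.astype(np.uint8)
    c=max(cv2.findContours(m,cv2.RETR_EXTERNAL,cv2.CHAIN_APPROX_NONE)[0],key=cv2.contourArea).reshape(-1,2)
    hull=cv2.convexHull(c.astype(np.float32)).reshape(-1,2)
    return hull+[x0,y0]
def rectw(n,hull,z):
    w=plane(n,hull,z)[:,:2]
    (cx,cy),(a,b),t=cv2.minAreaRect((w*1000).astype(np.float32))
    t=np.radians(t)   # direction of side a
    if a<b:t+=np.pi/2; a,b=b,a
    yaw=(t-np.pi/2+np.pi/2)%np.pi-np.pi/2   # long axis is y
    return cx,cy,a,b,yaw
def quadc(h):
    (c,_,_)=cv2.minAreaRect(h.astype(np.float32));M=cv2.moments(h.astype(np.float32).reshape(-1,1,2));return M['m10']/M['m00'],M['m01']/M['m00']
E
python3 - <<'E'
from h import *
T=cv2.imread('pics/top0.png');S=cv2.imread('pics/side0.png');DT=np.load('pics/top0.npy');DS=np.load('pics/side0.npy')
B={'base':((262,228,352,290),(270,200,352,268),'white'),'low':((125,202,208,256),(184,126,256,172),'white'),'tall':((104,288,192,340),(122,164,200,216),'white'),'tin':((410,305,452,350),(360,322,405,365),'red')}
for k,(a,b,c) in B.items():
    ht,hs=blob(T,a,c),blob(S,b,c);p,e=tri(quadc(ht),quadc(hs))
    print(k,'tri mm',(p*1000).round(1),'gap',round(e*1000,1))
    for n,h in(('top',ht),('side',hs)):print('  ',n,np.round(rectw(n,h,p[2]),3))
a=cv2.resize(T[220:270,400:500],None,fx=4,fy=4,interpolation=2);b=cv2.resize(T[155:205,250:350],None,fx=4,fy=4,interpolation=2)
c=cv2.resize(S[255:305,390:490],None,fx=4,fy=4,interpolation=2);d=cv2.resize(S[140:190,290:390],None,fx=4,fy=4,interpolation=2)
cv2.imwrite('pics/beak.png',np.vstack([np.hstack([a,b]),np.hstack([c,d])]))
E
```

```text
base tri mm [542.  -28.2  13.6] gap 1.0
   top [ 5.42262e+02 -2.77220e+01  1.47069e+02  7.90540e+01 -1.61000e-01]
   side [ 5.43371e+02 -2.64850e+01  1.43710e+02  7.69110e+01 -1.62000e-01]
low tri mm [589.9 244.7  59.9] gap 1.6
   top [5.89699e+02 2.45120e+02 1.32528e+02 6.46180e+01 1.84000e-01]
   side [5.90650e+02 2.45125e+02 1.29630e+02 6.24300e+01 1.86000e-01]
tall tri mm [420.7 257.9  90.6] gap 1.7
   top [4.20416e+02 2.57840e+02 1.31718e+02 6.46840e+01 1.09000e-01]
   side [4.21594e+02 2.58222e+02 1.30214e+02 6.27000e+01 1.08000e-01]
tin tri mm [ 408.8 -274.9   25.7] gap 0.2
   top [ 408.72  -274.784   60.76    60.545    0.784]
   side [ 409.494 -274.791   62.507   61.758    0.574]
```

View pics/beak.png

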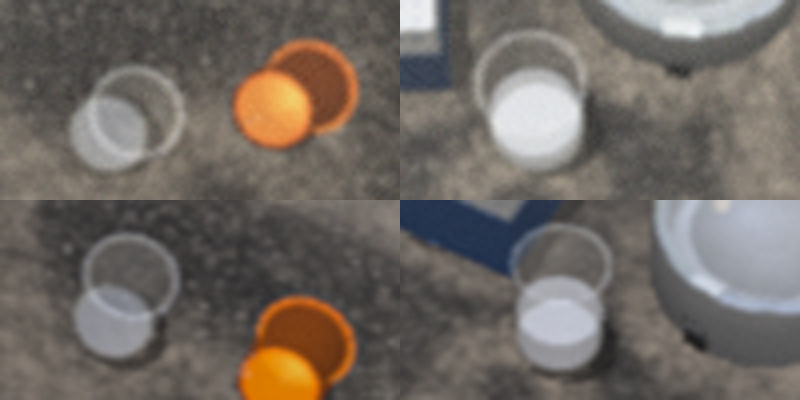

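The crop settles it. The clear beaker in the left column, rim near (434,248) top and (423,274) side, has the smaller rim: about 23 px against 28 px for the one at the back. It's clear, not orange, so it is `small_beaker`. The other, at (284,182), is the large bystander.

```bash
cat >> h.py <<'E'
def go(x,y,z,phi=None,s=None):
    "print rows-worth shifts in the tool axes (mm) and the turn"
    s=s or read_state();R=np.array(s['tcp_rot']);p=np.array(s['position'])
    d=R.T@(np.array([x,y,z])/1000-p);f=np.arctan2(R[1,1],R[0,1])
    t=0 if phi is None else f-phi
    print('shift mm',(d*1000).round(1),'rows',int(np.ceil(np.linalg.norm(d)/.04)),'phi',round(f,4),'turn',round(t,4))
E
python3 - <<'E'
from h import *
for nm,a,b in(('rim',(434.5,248),(422.7,274)),('bot',(427.2,253.5),(418.2,285.2)),('Lrim',(282.7,174.5),(330.5,156)),):
    p,e=tri(a,b);print(nm,(p*1000).round(1),round(e*1000,1))
print(plane('top',(427.2,253.5),0.003)*1000,plane('side',(418.2,285.2),0.003)*1000,plane('top',(434.5,248),.059)*1000,plane('side',(422.7,274),.059)*1000)
D=np.load('pics/top0.npy')
def w(u,v):
    o,d=ray('top',(u,v));return (1000*(o+d[0]*D[v,u])).round(0)
for u,v in((60,295),(40,300),(60,60),(10,100),(20,310),(415,296),(495,318),(490,130),(400,180)):print((u,v),w(u,v))
R=np.array(read_state()['tcp_rot'])
for a,b in(((0.173,.6,.237),(.25,.4,.3)),((.25,.4,.3),(.42,.15,.3))):
    print((R.T@(np.array(b)-a)*1000).round(1))
E
```

```text
rim [ 560.1 -276.7   61.2] 0.0
bot [ 559.8 -276.5    8.2] 1.0
Lrim [700.7  22.6  67.8] 0.3
[[ 560.47573985 -277.5488579     3.        ]] [[ 562.82532898 -276.49073619    3.        ]] [[ 560.56553242 -277.35901525   59.        ]] [[ 561.24552355 -276.59594715   59.        ]]
(60, 295) [458. 460.  11.]
(40, 300) [438. 430. 130.]
(60, 60) [864. 421. 183.]
(10, 100) [753. 459. 238.]
(20, 310) [420. 459. 134.]
(415, 296) [ 470. -246.   20.]
(495, 318) [ 428. -390.   54.]
(490, 130) [ 737. -337.  207.]
(400, 180) [ 679. -202.  111.]
[-129.4 -171.   -62.7]
[-232.6 -193.1    0.3]
```

>>> send_rows(plan=[[0, -0.0185, -0.0244, -0.009, 0], [0, -0.0185, -0.0244, -0.009, 0], [0, -0.0185, -0.0244, -0.009, 0], [0, -0.0185, -0.0244, -0.009, 0], [0, -0.0185, -0.0244, -0.009, 0], [0, -0.0185, -0.0244, -0.009, 0], [0, -0.0185, -0.0244, -0.009, 0], [0, -0.029, -0.024, 0, 0], [0, -0.029, -0.024, 0, 0], [0, -0.029, -0.024, 0, 0], [0, -0.029, -0.024, 0, 0], [0, -0.029, -0.024, 0, 0], [0, -0.029, -0.024, 0, 0], [0, -0.029, -0.024, 0, 0], [0, -0.029, -0.024, 0, 0], [0, 0, 0, 0, 0]])

```text
time_s: 1.43
position: [0.4244, 0.1469, 0.2997]
tcp_rot: [[-0.959, 0.283, 0.004], [0.283, 0.959, -0.003], [-0.004, -0.001, -1.0]]
force: [0.2, 0.0, -0.5]
opening: 0.998
grasp_force: 0.0
```

>>> send_rows(plan=[[0, 0, 0, 0, 0.12], [0, 0, 0, 0, 0.12], [0, 0, 0, 0, 0.12], [0, 0, 0, 0, 0.12], [0, 0, 0, 0, 0.12], [0, 0, 0, 0, 0.12], [0, 0, 0, 0, 0.12], [0, 0, 0, 0, 0.12], [0, 0, 0, 0, 0.12], [0, 0, 0, 0, 0.12], [0, 0, 0, 0, 0.12], [0, 0, 0, 0, 0.12], [0, 0, 0, 0, 0], [0, 0, 0, 0, 0]])

```text
time_s: 2.6
position: [0.4195, 0.152, 0.2993]
tcp_rot: [[0.146, 0.989, -0.001], [0.989, -0.146, -0.0], [-0.0, -0.001, -1.0]]
force: [-0.3, -0.3, 0.7]
opening: 1.003
grasp_force: 0.0
```

Run:
```python
from h import *
s=read_state();print(s['time_s'],s['position'],s['joint_positions'],s['force']);go(409,-275,120,-.16)
```

```text
2.6 [0.41951424 0.15197948 0.29933103] [5.50763943e+00 1.15371015e+01 1.01725913e+02 2.89170524e-03
 6.67818963e+01 1.39076765e+01] [-0.34976388 -0.27699642  0.70884993]
shift mm [-423.9   52.1  179.4] rows 12 phi -0.1466 turn 0.0134
```

>>> send_rows(plan=[[0, -0.0353, 0.0043, 0.015, 0.0011], [0, -0.0353, 0.0043, 0.015, 0.0011], [0, -0.0353, 0.0043, 0.015, 0.0011], [0, -0.0353, 0.0043, 0.015, 0.0011], [0, -0.0353, 0.0043, 0.015, 0.0011], [0, -0.0353, 0.0043, 0.015, 0.0011], [0, -0.0353, 0.0043, 0.015, 0.0011], [0, -0.0353, 0.0043, 0.015, 0.0011], [0, -0.0353, 0.0043, 0.015, 0.0011], [0, -0.0353, 0.0043, 0.015, 0.0011], [0, -0.0353, 0.0043, 0.015, 0.0011], [0, -0.0353, 0.0043, 0.015, 0.0011], [0, 0, 0, 0, 0], [0, 0, 0, 0, 0], [0, 0, 0, 0, 0]])

```text
time_s: 3.85
position: [0.4046, -0.2739, 0.1193]
tcp_rot: [[0.162, 0.987, -0.001], [0.987, -0.162, 0.002], [0.001, -0.002, -1.0]]
force: [0.5, 0.5, 0.9]
opening: 0.999
grasp_force: 0.0
```

Run:
```python
from h import *
go(409,-275,21,-.16)
for n in('top','side'):cv2.imwrite(f'pics/{n}1.png',capture(n)[0])
a=cv2.imread('pics/top1.png')[200:400,300:540];b=cv2.imread('pics/side1.png')[220:420,260:500]
cv2.imwrite('pics/p1.png',cv2.resize(np.hstack([a,b]),(800,333)))
```

```text
shift mm [-0.5  4.7 98.3] rows 3 phi -0.1623 turn -0.0023
```

View pics/p1.png

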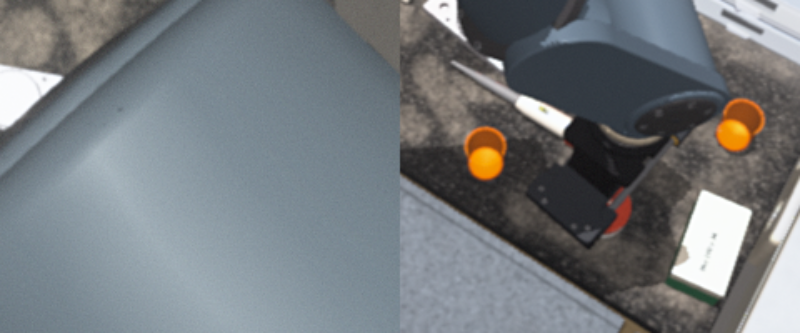

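The side view shows the jaws over the red lid (crop 620,210), closing clear of the pipette and the orange beaker. The arm blocks the top view. I'll descend and grip the tin.

>>> send_rows(plan=[[0, 0, 0.0047, 0.02, 0], [0, 0, 0, 0.025, 0], [0, 0, 0, 0.025, 0], [0, 0, 0, 0.018, 0], [0, 0, 0, 0.01, 0], [0, 0, 0, 0, 0], [0, 0, 0, 0, 0], [255, 0, 0, 0, 0], [255, 0, 0, 0, 0], [255, 0, 0, 0, 0], [255, 0, 0, 0, 0], [255, 0, 0, 0, 0], [255, 0, 0, 0, 0], [255, 0, 0, 0, 0], [255, 0, 0, 0, 0], [255, 0, 0, 0, 0]])

```text
time_s: 5.28
position: [0.41, -0.2758, 0.0222]
tcp_rot: [[0.163, 0.987, 0.001], [0.987, -0.163, -0.001], [-0.001, 0.001, -1.0]]
force: [-0.6, 0.5, 5.6]
opening: 0.719
grasp_force: 30.0
```

Run:
```python
from h import *
s=read_state();print(s['position'],s['force'])
s['position'][2]+=.12;go(542.5,-27.5,141,-.161,s)
```

```text
[ 0.41001834 -0.27582204  0.02216024] [-0.57140834  0.5142297   5.55374155]
shift mm [266.6  90.3   1.1] rows 8 phi -0.1633 turn -0.0023
```

>>> send_rows(plan=[[255, 0, 0, -0.03, 0], [255, 0, 0, -0.03, 0], [255, 0, 0, -0.03, 0], [255, 0, 0, -0.03, 0], [255, 0.0333, 0.0113, 0, 0], [255, 0.0333, 0.0113, 0, 0], [255, 0.0333, 0.0113, 0, 0], [255, 0.0333, 0.0113, 0, 0], [255, 0.0333, 0.0113, 0, 0], [255, 0.0333, 0.0113, 0, 0], [255, 0.0333, 0.0113, 0, 0], [255, 0.0333, 0.0113, 0, 0], [255, 0, 0, 0, 0], [255, 0, 0, 0, 0], [255, 0, 0, 0, 0]])

```text
time_s: 6.53
position: [0.5416, -0.0272, 0.1412]
tcp_rot: [[0.162, 0.987, -0.001], [0.987, -0.162, -0.0], [-0.0, -0.001, -1.0]]
force: [0.7, 0.8, -0.9]
opening: 0.723
grasp_force: 30.0
```

Run:
```python
from h import *
go(542.5,-27.5,37,-.161);s=read_state();print(s['opening'],s['position'])
```

```text
shift mm [-1.000e-01  1.100e+00  1.042e+02] rows 3 phi -0.1622 turn -0.0012
0.7229824244043834 [ 0.54155389 -0.02724721  0.14116662]
```

>>> send_rows(plan=[[255, 0, 0.001, 0.03, 0], [255, 0, 0, 0.03, 0], [255, 0, 0, 0.02, 0], [255, 0, 0, 0.015, 0], [255, 0, 0, 0.0065, 0], [255, 0, 0, 0.002, 0], [255, 0, 0, 0, 0], [255, 0, 0, 0, 0], [255, 0, 0, 0, 0]])

```text
time_s: 7.28
position: [0.544, -0.028, 0.0391]
tcp_rot: [[0.163, 0.987, 0.002], [0.987, -0.163, -0.001], [-0.0, 0.002, -1.0]]
force: [-1.0, 0.0, -0.3]
opening: 0.716
grasp_force: 30.0
```

>>> send_rows(plan=[[255, 0, -0.0015, 0.0015, 0], [255, 0, 0, 0, 0], [255, 0, 0, 0.001, 0], [255, 0, 0, 0, 0], [255, 0, 0, 0, 0]])

```text
time_s: 7.7
position: [0.5419, -0.0272, 0.0362]
tcp_rot: [[0.162, 0.987, 0.001], [0.987, -0.162, -0.0], [-0.0, 0.001, -1.0]]
force: [-1.4, 1.1, 4.1]
opening: 0.719
grasp_force: 30.0
```

>>> send_rows(plan=[[44, 0, 0, 0, 0], [44, 0, 0, 0, 0], [44, 0, 0, 0, 0], [44, 0, 0, 0, 0], [44, 0, 0, -0.02, 0], [44, 0, 0, -0.04, 0], [44, 0, 0, -0.04, 0], [0, 0, 0, -0.04, -0.115], [0, 0, 0, -0.02, -0.115], [0, 0, 0, 0, -0.115], [0, 0, 0, 0, 0], [0, 0, 0, 0, 0]])

```text
time_s: 8.7
position: [0.5413, -0.0271, 0.1954]
tcp_rot: [[-0.178, 0.984, -0.001], [0.984, 0.178, 0.0], [0.0, -0.001, -1.0]]
force: [-0.9, -0.8, -1.0]
opening: 0.993
grasp_force: 0.0
```

Run:
```python
from h import *
go(590,245,140,.185)
```

```text
shift mm [259.1  96.4  55.4] rows 8 phi 0.1788 turn -0.0062
```

Next is the low frame. I'll move over it, then check where the tin landed.

>>> send_rows(plan=[[0, 0.0324, 0.012, 0.007, 0], [0, 0.0324, 0.012, 0.007, 0], [0, 0.0324, 0.012, 0.007, -0.001], [0, 0.0324, 0.012, 0.007, -0.001], [0, 0.0324, 0.012, 0.007, -0.001], [0, 0.0324, 0.012, 0.007, -0.001], [0, 0.0324, 0.012, 0.007, -0.001], [0, 0.0324, 0.012, 0.007, -0.001], [0, 0, 0, 0, 0], [0, 0, 0, 0, 0], [0, 0, 0, 0, 0]])

```text
time_s: 9.62
position: [0.5876, 0.2446, 0.138]
tcp_rot: [[-0.186, 0.983, -0.003], [0.983, 0.186, -0.001], [-0.001, -0.003, -1.0]]
force: [-0.2, -0.5, -0.4]
opening: 1.0
grasp_force: 0.0
```

Run:
```python
from h import *
go(590,245,57,.185)
T=capture('top')[0];S=capture('side')[0]
cv2.imwrite('pics/top2.png',T);cv2.imwrite('pics/side2.png',S)
a=blob(T,(262,220,352,290),'red');b=blob(S,(270,190,352,268),'red')
p,e=tri(quadc(a),quadc(b));print('tin',p*1000,e*1000)
cv2.imwrite('pics/p2.png',np.hstack([cv2.resize(T[170:320,100:360],(400,231)),cv2.resize(S[90:280,150:400],(400,304))[:231]]))
```

```text
shift mm [ 0.   2.7 81. ] rows 3 phi 0.187 turn 0.002
tin [511.68229308 -45.04106741  96.4797627 ] 2.8502985808225607
```

View pics/p2.png

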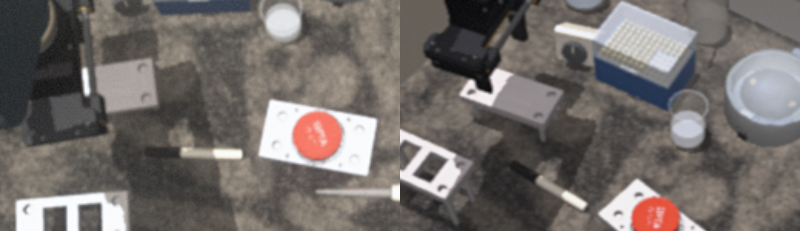

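The tin sits within the etched circle: top crop (317,135), side crop (655,217). The triangulated number doesn't fit, so I'll recheck it from the saved pictures before moving on.

Run:
```python
from h import *
T=cv2.imread('pics/top2.png');S=cv2.imread('pics/side2.png')
a=blob(T,(262,220,352,290),'red');b=blob(S,(270,190,352,268),'red')
print(quadc(a),a.min(0),a.max(0),quadc(b),b.min(0),b.max(0))
print(rectw('top',a,.042),rectw('side',b,.042))
```

```text
(314.66666666666663, 267.66666666666663) [314. 267.] [315. 268.] (309.34652897303494, 226.3843947217441) [295. 214.] [323. 239.]
(519.2737426757812, -44.93235397338867, 2.7963030338287354, 1.3943179845809937, np.float64(0.8119980826812689)) (538.9378662109375, -27.26258087158203, 60.04515075683594, 58.148094177246094, np.float64(-0.9949166363630887))
```

The top mask failed because of the lid's hue in that view. The side view puts the tin at (539,-27) mm against the base at (543,-26.5), which is well inside the tolerance. Now I'll grip the low frame.

>>> send_rows(plan=[[0, 0, 0.0025, 0.02, 0], [0, 0, 0, 0.025, 0], [0, 0, 0, 0.02, 0], [0, 0, 0, 0.012, 0], [0, 0, 0, 0.004, 0], [0, 0, 0, 0, 0], [0, 0, 0, 0, 0], [255, 0, 0, 0, 0], [255, 0, 0, 0, 0], [255, 0, 0, 0, 0], [255, 0, 0, 0, 0], [255, 0, 0, 0, 0], [255, 0, 0, 0, 0], [255, 0, 0, 0, 0], [255, 0, 0, 0, 0], [255, 0, 0, 0, 0]])

```text
time_s: 11.05
position: [0.5915, 0.2458, 0.059]
tcp_rot: [[-0.187, 0.982, 0.001], [0.982, 0.187, 0.0], [0.0, 0.001, -1.0]]
force: [-0.5, 0.2, 3.1]
opening: 0.709
grasp_force: 30.0
```

>>> send_rows(plan=[[255, 0, 0, -0.02, 0], [255, 0, 0, -0.03, 0], [255, 0, 0, -0.03, 0], [255, 0, 0, -0.03, 0.069], [255, 0, 0, 0, 0.069], [255, 0, 0, 0, 0.069], [255, 0, 0, 0, 0.069], [255, 0, 0, 0, 0.069], [255, 0, 0, 0, 0], [255, 0, 0, 0, 0]])

```text
time_s: 11.88
position: [0.5906, 0.2454, 0.1677]
tcp_rot: [[0.155, 0.988, -0.002], [0.988, -0.155, -0.0], [-0.001, -0.002, -1.0]]
force: [-0.7, 0.0, -1.5]
opening: 0.709
grasp_force: 30.0
```

Run:
```python
from h import *
go(542.5,-27.5,160,-.161)
```

```text
shift mm [-277.1   -5.3    7.9] rows 7 phi -0.1554 turn 0.0056
```

>>> send_rows(plan=[[255, -0.0346, -0.0007, 0, 0.0007], [255, -0.0346, -0.0007, 0, 0.0007], [255, -0.0346, -0.0007, 0, 0.0007], [255, -0.0346, -0.0007, 0, 0.0007], [255, -0.0346, -0.0007, 0, 0.0007], [255, -0.0346, -0.0007, 0, 0.0007], [255, -0.0346, -0.0007, 0, 0.0007], [255, -0.0346, -0.0007, 0, 0.0007], [255, 0, 0, 0, 0], [255, 0, 0, 0, 0], [255, 0, 0, 0, 0]])

```text
time_s: 12.8
position: [0.5416, -0.0267, 0.1684]
tcp_rot: [[0.162, 0.987, -0.0], [0.987, -0.162, 0.001], [0.001, -0.001, -1.0]]
force: [0.2, 0.4, -1.8]
opening: 0.707
grasp_force: 30.0
```

Run:
```python
from h import *
go(542.5,-27.5,80,-.161)
T=capture('top')[0];S=capture('side')[0]
cv2.imwrite('pics/top3.png',T);cv2.imwrite('pics/side3.png',S)
cv2.imwrite('pics/p3.png',np.hstack([cv2.resize(T[150:330,210:450],(400,300)),cv2.resize(S[120:300,210:450],(400,300))]))
```

```text
shift mm [-0.7  1.1 88.4] rows 3 phi -0.1629 turn -0.0019
```

View pics/p3.png

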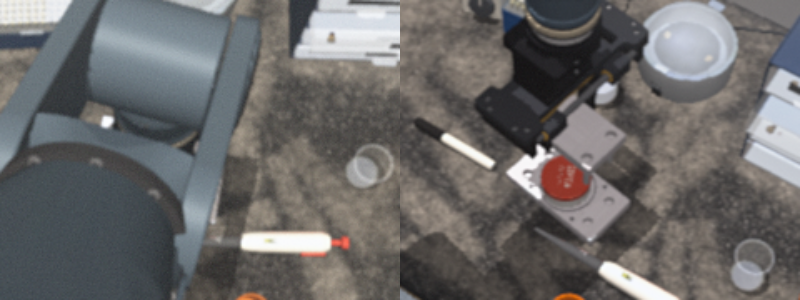

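In the side view the low frame hangs in the jaws over the base. The tin is centred at crop (563,177) and the base sockets are visible around it. I'll lower to just above the sockets, then ease it in.

>>> send_rows(plan=[[255, -0.0007, 0.0011, 0.03, -0.0015], [255, 0, 0, 0.03, 0], [255, 0, 0, 0.02, 0], [255, 0, 0, 0.008, 0], [255, 0, 0, 0.002, 0], [255, 0, 0, 0, 0], [255, 0, 0, 0, 0], [255, 0, 0, 0, 0]])

```text
time_s: 13.57
position: [0.5438, -0.0276, 0.0799]
tcp_rot: [[0.16, 0.987, 0.003], [0.987, -0.16, -0.001], [-0.0, 0.003, -1.0]]
force: [-0.7, 0.2, -1.5]
opening: 0.711
grasp_force: 30.0
```

Run:
```python
from h import *
go(542.5,-27.5,63,-.161)
S=capture('side')[0]
cv2.imwrite('pics/side4.png',S)
cv2.imwrite('pics/p4.png',cv2.resize(S[170:280,250:380],(780,660)[0:2])[:600])
```

```text
shift mm [-0.1 -1.4 16.9] rows 1 phi -0.1607 turn 0.0003
```

View pics/p4.png

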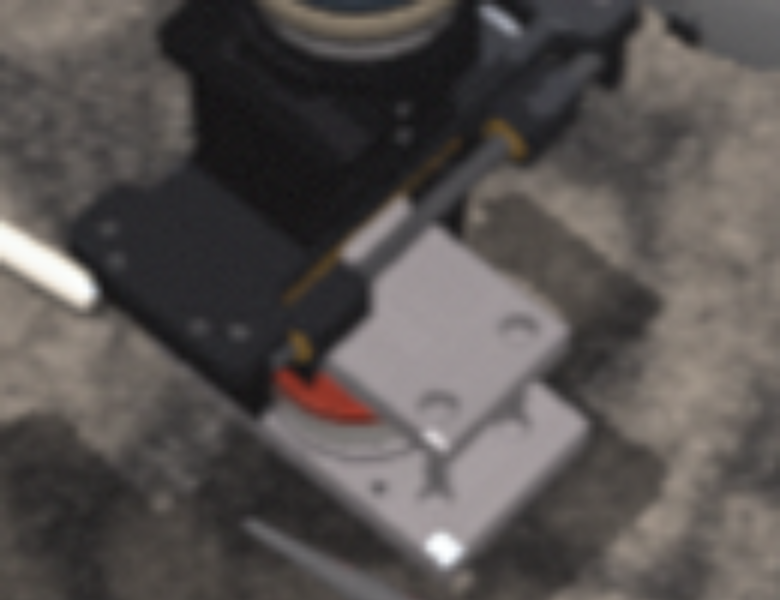

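The near leg tip (435,480) is right over its base socket. I'll ease it down.

>>> send_rows(plan=[[255, 0, -0.001, 0.003, 0], [255, 0, 0, 0.003, 0], [255, 0, 0, 0.003, 0], [255, 0, 0, 0.002, 0], [255, 0, 0, 0, 0], [255, 0, 0, 0, 0]])

```text
time_s: 14.12
position: [0.5416, -0.0275, 0.0673]
tcp_rot: [[0.161, 0.987, -0.0], [0.987, -0.161, 0.0], [0.0, -0.0, -1.0]]
force: [0.5, -0.4, -2.1]
opening: 0.702
grasp_force: 30.0
```

>>> send_rows(plan=[[255, 0, 0, 0.002, 0], [255, 0, 0, 0.001, 0], [255, 0, 0, 0.001, 0], [255, 0, 0, 0.0005, 0], [255, 0, 0, 0, 0], [255, 0, 0, 0, 0]])

```text
time_s: 14.62
position: [0.5416, -0.0275, 0.0631]
tcp_rot: [[0.161, 0.987, -0.0], [0.987, -0.161, 0.0], [-0.0, -0.0, -1.0]]
force: [-1.3, 0.4, -1.8]
opening: 0.712
grasp_force: 30.0
```

>>> send_rows(plan=[[255, 0, 0, 0.0007, 0], [255, 0, 0, 0.0005, 0], [255, 0, 0, 0, 0], [255, 0, 0, 0, 0]])

```text
time_s: 14.95
position: [0.5416, -0.0275, 0.0629]
tcp_rot: [[0.161, 0.987, 0.0], [0.987, -0.161, -0.0], [-0.0, 0.0, -1.0]]
force: [-0.9, 0.4, 8.5]
opening: 0.706
grasp_force: 30.0
```

>>> send_rows(plan=[[60, 0, 0, 0, 0], [44, 0, 0, 0, 0], [44, 0, 0, 0, 0], [44, 0, 0, 0, 0], [44, 0, 0, 0, 0], [44, 0, 0, -0.02, 0], [44, 0, 0, -0.03, 0], [0, 0, 0, -0.04, 0], [0, 0, 0, 0, 0], [0, 0, 0, 0, 0]])

```text
time_s: 15.78
position: [0.5434, -0.0279, 0.154]
tcp_rot: [[0.161, 0.987, 0.006], [0.987, -0.161, -0.001], [-0.001, 0.006, -1.0]]
force: [0.4, 0.1, -0.6]
opening: 0.957
grasp_force: 0.0
```

Run:
```python
from h import *
go(560.5,-277,155,-.161)
```

```text
shift mm [-243.1   56.9   -0.5] rows 7 phi -0.1612 turn -0.0002
```

Run:
```python
from h import *
D=np.load('pics/top0.npy')
v,u=np.mgrid[140:230,385:530];o,d=ray('top',np.c_[u.ravel(),v.ravel()])
P=o+d*D[140:230,385:530].ravel()[:,None]*1.0
P=P[(P[:,2]>.06)&(D[140:230,385:530].ravel()>0)]*1000
for y in range(-400,-150,30):
    q=P[abs(P[:,1]-y)<15]
    if len(q):print(y,[ (z,q[(q[:,2]>z)][:,0].min().round(0)) for z in (60,80,110,150) if (q[:,2]>z).any()])
T=cv2.imread('pics/top0.png');h=cv2.cvtColor(T,cv2.COLOR_BGR2HSV)
print(plane('top',(400+308/4,220+85/4),.059)*1000,plane('top',(400+272/4,220+110/4),.003)*1000)
```

```text
-400 [(60, np.float64(677.0)), (80, np.float64(677.0)), (110, np.float64(677.0)), (150, np.float64(677.0))]
-370 [(60, np.float64(677.0)), (80, np.float64(677.0)), (110, np.float64(677.0)), (150, np.float64(678.0))]
-340 [(60, np.float64(677.0)), (80, np.float64(677.0)), (110, np.float64(677.0)), (150, np.float64(678.0))]
-310 [(60, np.float64(668.0)), (80, np.float64(668.0)), (110, np.float64(668.0)), (150, np.float64(704.0))]
-280 [(60, np.float64(669.0)), (80, np.float64(669.0)), (110, np.float64(669.0)), (150, np.float64(678.0))]
-250 [(60, np.float64(677.0)), (80, np.float64(677.0)), (110, np.float64(677.0)), (150, np.float64(696.0))]
-220 [(60, np.float64(677.0)), (80, np.float64(677.0)), (110, np.float64(677.0)), (150, np.float64(697.0))]
-190 [(60, np.float64(678.0)), (80, np.float64(678.0)), (110, np.float64(678.0)), (150, np.float64(705.0))]
[[ 575.94783231 -361.33909735   59.        ]] [[ 575.08001489 -363.01500996    3.        ]]
```

>>> send_rows(plan=[[0, 0, 0, 0, -0.116], [0, 0, 0, 0, -0.116], [0, 0, 0, 0, -0.116], [0, 0, 0, 0, -0.116], [0, 0, 0, 0, -0.116], [0, 0, 0, 0, -0.116], [0, 0, 0, 0, -0.116], [0, 0, 0, 0, -0.116], [0, 0, 0, 0, -0.116], [0, 0, 0, 0, -0.116], [0, 0, 0, 0, 0], [0, 0, 0, 0, 0]])

```text
time_s: 16.78
position: [0.5407, -0.0273, 0.1505]
tcp_rot: [[-0.839, 0.544, -0.003], [0.544, 0.839, 0.001], [0.003, -0.001, -1.0]]
force: [0.3, -0.3, 0.2]
opening: 1.0
grasp_force: 0.0
```

Run:
```python
from h import *
go(560.5,-277,150,1.0)
```

```text
shift mm [-152.4 -198.8    0.3] rows 7 phi 0.9957 turn -0.0043
```

>>> send_rows(plan=[[0, -0.0218, -0.0284, 0, 0], [0, -0.0218, -0.0284, 0, 0], [0, -0.0218, -0.0284, 0, 0], [0, -0.0218, -0.0284, 0, 0], [0, -0.0218, -0.0284, 0, 0], [0, -0.0218, -0.0284, 0, 0], [0, -0.0218, -0.0284, 0, 0], [0, 0, 0, 0, 0], [0, 0, 0, 0, 0], [0, 0, 0, 0, 0]])

```text
time_s: 17.62
position: [0.5614, -0.2765, 0.1509]
tcp_rot: [[-0.84, 0.543, -0.002], [0.543, 0.84, 0.002], [0.003, 0.001, -1.0]]
force: [0.3, -0.3, -0.7]
opening: 1.002
grasp_force: 0.0
```

Run:
```python
from h import *
go(560.5,-277,28,1.0)
T=capture('top')[0];S=capture('side')[0]
cv2.imwrite('pics/top5.png',T);cv2.imwrite('pics/side5.png',S)
cv2.imwrite('pics/p5.png',np.hstack([cv2.resize(T[200:290,260:380],(400,300),interpolation=2),cv2.resize(S[180:330,260:460],(400,300),interpolation=2)]))
```

```text
shift mm [ 1.000e-01 -1.000e+00  1.229e+02] rows 4 phi 0.9964 turn -0.0036
```

View pics/p5.png

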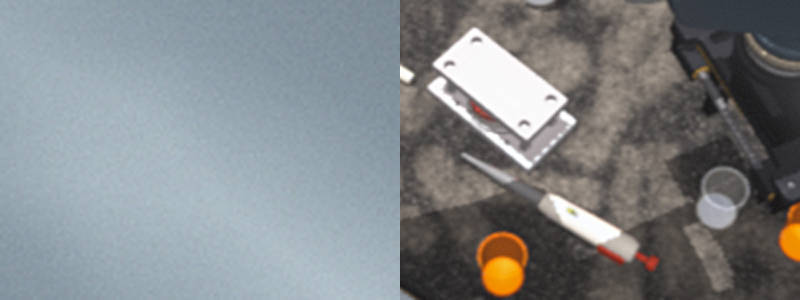

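The low frame sits square on the base at crop (500,80). The beaker's rim is at (725,190) and the jaws straddle it once their height is allowed for. I'll descend and grip.

>>> send_rows(plan=[[0, 0, -0.001, 0.03, 0], [0, 0, 0, 0.035, 0], [0, 0, 0, 0.03, 0], [0, 0, 0, 0.018, 0], [0, 0, 0, 0.008, 0], [0, 0, 0, 0.001, 0], [0, 0, 0, 0, 0], [0, 0, 0, 0, 0]])

```text
time_s: 18.38
position: [0.5629, -0.2782, 0.0313]
tcp_rot: [[-0.841, 0.541, 0.002], [0.541, 0.841, -0.002], [-0.003, -0.0, -1.0]]
force: [0.4, -0.1, 0.3]
opening: 1.002
grasp_force: 0.0
```

Run:
```python
from h import *
go(560.5,-277,28,1.0);print(read_state()['force'])
S=cv2.imread('pics/side5.png')
h=blob(S,(264,185,350,260),'white',185);c,*_=1,
w=plane('side',h,.062)*1000
print(rectw('side',h,.062))
```

```text
shift mm [ 2.7 -0.3  3.3] rows 1 phi 0.9994 turn -0.0006
[ 0.38297044 -0.06692107  0.26489608]
(541.42724609375, -27.030227661132812, 131.67820739746094, 63.73847579956055, np.float64(-0.16240928381101072))
```

>>> send_rows(plan=[[0, 0.0015, 0, 0.002, 0], [0, 0, 0, 0, 0], [255, 0, 0, 0, 0], [255, 0, 0, 0, 0], [255, 0, 0, 0, 0], [255, 0, 0, 0, 0], [255, 0, 0, 0, 0], [255, 0, 0, 0, 0], [255, 0, 0, 0, 0], [255, 0, 0, 0, 0], [255, 0, 0, 0, 0], [255, 0, 0, 0, 0], [255, 0, 0, 0, 0], [255, 0, 0, 0, 0]])

```text
time_s: 19.55
position: [0.5605, -0.2772, 0.0278]
tcp_rot: [[-0.841, 0.541, -0.0], [0.541, 0.841, 0.0], [0.0, -0.0, -1.0]]
force: [-0.6, -0.0, -0.3]
opening: 0.508
grasp_force: 30.0
```

>>> send_rows(plan=[[255, 0, 0, -0.02, 0], [255, 0, 0, -0.03, 0], [255, 0, 0, -0.035, 0], [255, 0, 0, -0.035, 0], [255, 0, 0, -0.02, 0], [255, 0, 0, 0, 0], [255, 0, 0, 0, 0]])

```text
time_s: 20.13
position: [0.5611, -0.2777, 0.1694]
tcp_rot: [[-0.841, 0.541, 0.003], [0.541, 0.841, -0.002], [-0.003, -0.0, -1.0]]
force: [-0.3, 0.9, -0.6]
opening: 0.504
grasp_force: 30.0
```

Run:
```python
from h import *
go(541.7,-27.4,168,1.0)
```

```text
shift mm [151.8 199.9   0.8] rows 7 phi 0.9987 turn -0.0013
```

>>> send_rows(plan=[[255, 0.019, 0.025, 0, 0], [255, 0.019, 0.025, 0, 0], [255, 0.019, 0.025, 0, 0], [255, 0.019, 0.025, 0, 0], [255, 0.019, 0.025, 0, 0], [255, 0.019, 0.025, 0, 0], [255, 0.019, 0.025, 0, 0], [255, 0.019, 0.025, 0, 0], [255, 0, 0, 0, 0], [255, 0, 0, 0, 0], [255, 0, 0, 0, 0]])

```text
time_s: 21.05
position: [0.5405, -0.0269, 0.1667]
tcp_rot: [[-0.841, 0.541, -0.002], [0.541, 0.841, 0.0], [0.002, -0.001, -1.0]]
force: [0.2, 0.5, 0.5]
opening: 0.505
grasp_force: 30.0
```

>>> send_rows(plan=[[255, 0, 0, 0.025, 0], [255, 0, 0, 0.025, 0], [255, 0, 0, 0.015, 0], [255, 0, 0, 0.006, 0], [255, 0, 0, 0.002, 0], [255, 0, 0, 0, 0], [255, 0, 0, 0, 0], [255, 0, 0, 0, 0]])

```text
time_s: 21.72
position: [0.5419, -0.0273, 0.0958]
tcp_rot: [[-0.841, 0.542, 0.002], [0.542, 0.841, -0.001], [-0.002, 0.001, -1.0]]
force: [-0.7, 0.1, 0.1]
opening: 0.504
grasp_force: 30.0
```

Run:
```python
from h import *
go(541.7,-27.4,90,1.0);print(read_state()['force'])
```

```text
shift mm [ 0.1 -0.1  5.8] rows 1 phi 0.9983 turn -0.0017
[-0.65375592  0.107211    0.08760764]
```

>>> send_rows(plan=[[255, 0, 0, 0.002, 0], [255, 0, 0, 0.0015, 0], [255, 0, 0, 0, 0], [255, 0, 0, 0, 0], [255, 0, 0, 0, 0]])

```text
time_s: 22.13
position: [0.5411, -0.0268, 0.0915]
tcp_rot: [[-0.841, 0.541, 0.0], [0.541, 0.841, -0.0], [-0.0, 0.0, -1.0]]
force: [0.3, -1.0, 0.3]
opening: 0.507
grasp_force: 30.0
```

>>> send_rows(plan=[[255, 0, 0, 0.001, 0], [255, 0, 0, 0.0007, 0], [255, 0, 0, 0, 0], [255, 0, 0, 0, 0]])

```text
time_s: 22.47
position: [0.5411, -0.0268, 0.0896]
tcp_rot: [[-0.841, 0.541, 0.0], [0.541, 0.841, 0.0], [-0.0, 0.0, -1.0]]
force: [1.0, 0.3, -0.1]
opening: 0.506
grasp_force: 30.0
```

>>> send_rows(plan=[[255, 0, 0, 0.0005, 0], [255, 0, 0, 0, 0], [255, 0, 0, 0, 0]])

```text
time_s: 22.72
position: [0.5412, -0.0269, 0.0895]
tcp_rot: [[-0.841, 0.541, 0.0], [0.541, 0.841, -0.0], [-0.0, 0.0, -1.0]]
force: [-0.9, 0.2, 4.0]
opening: 0.512
grasp_force: 30.0
```

Contact. I'll release it, rise clear and turn for the tall frame (φ = 0.108).

>>> send_rows(plan=[[100, 0, 0, 0, 0], [60, 0, 0, 0, 0], [40, 0, 0, 0, 0], [40, 0, 0, 0, 0], [40, 0, 0, 0, 0], [40, 0, 0, 0, 0], [40, 0, 0, -0.02, 0], [40, 0, 0, -0.035, 0], [40, 0, 0, -0.04, 0], [0, 0, 0, -0.035, 0], [0, 0, 0, 0, 0], [0, 0, 0, 0, 0]])

```text
time_s: 23.72
position: [0.5424, -0.0271, 0.2215]
tcp_rot: [[-0.841, 0.541, 0.006], [0.541, 0.841, -0.001], [-0.006, 0.002, -1.0]]
force: [0.1, 0.1, -0.7]
opening: 0.965
grasp_force: 0.0
```

>>> send_rows(plan=[[0, 0, 0, 0, 0.111], [0, 0, 0, 0, 0.111], [0, 0, 0, 0, 0.111], [0, 0, 0, 0, 0.111], [0, 0, 0, 0, 0.111], [0, 0, 0, 0, 0.111], [0, 0, 0, 0, 0.111], [0, 0, 0, 0, 0.111], [0, 0, 0, 0, 0], [0, 0, 0, 0, 0]])

```text
time_s: 24.55
position: [0.54, -0.0266, 0.2176]
tcp_rot: [[-0.113, 0.994, -0.003], [0.994, 0.113, 0.001], [0.001, -0.003, -1.0]]
force: [-0.6, -0.4, 0.2]
opening: 1.001
grasp_force: 0.0
```

Run:
```python
from h import *
go(420.7,257.8,180,.108)
```

```text
shift mm [296.1 -86.2  38.2] rows 8 phi 0.1135 turn 0.0055
```

>>> send_rows(plan=[[0, 0.037, -0.0108, 0.0048, 0.0007], [0, 0.037, -0.0108, 0.0048, 0.0007], [0, 0.037, -0.0108, 0.0048, 0.0007], [0, 0.037, -0.0108, 0.0048, 0.0007], [0, 0.037, -0.0108, 0.0048, 0.0007], [0, 0.037, -0.0108, 0.0048, 0.0007], [0, 0.037, -0.0108, 0.0048, 0.0007], [0, 0.037, -0.0108, 0.0048, 0.0007], [0, 0, 0, 0, 0], [0, 0, 0, 0, 0], [0, 0, 0, 0, 0]])

```text
time_s: 25.47
position: [0.423, 0.258, 0.1803]
tcp_rot: [[-0.107, 0.994, -0.0], [0.994, 0.107, -0.001], [-0.001, -0.001, -1.0]]
force: [-0.1, 0.2, -0.1]
opening: 1.003
grasp_force: 0.0
```

Run:
```python
from h import *
go(420.7,257.8,88,.108)
T=capture('top')[0];S=capture('side')[0]
cv2.imwrite('pics/top6.png',T);cv2.imwrite('pics/side6.png',S)
cv2.imwrite('pics/p6.png',np.hstack([cv2.resize(T[180:330,250:400],(400,400),interpolation=2),cv2.resize(S[140:290,220:370],(400,400),interpolation=2)]))
for n,I,b in(('top',T,(255,215,360,295)),('side',S,(264,180,350,265))):
    try:print(n,rectw(n,blob(I,b,'white',170),.062))
    except Exception as e:print(e)
```

```text
shift mm [ 0.1 -2.3 92.3] rows 3 phi 0.1077 turn -0.0003
top (534.4813232421875, -28.162460327148438, 139.28616333007812, 76.86600494384766, np.float64(-0.15980045120716913))
side (541.4075927734375, -26.439544677734375, 130.04800415039062, 63.576011657714844, np.float64(-0.16068315595047578))
```

View pics/p6.png

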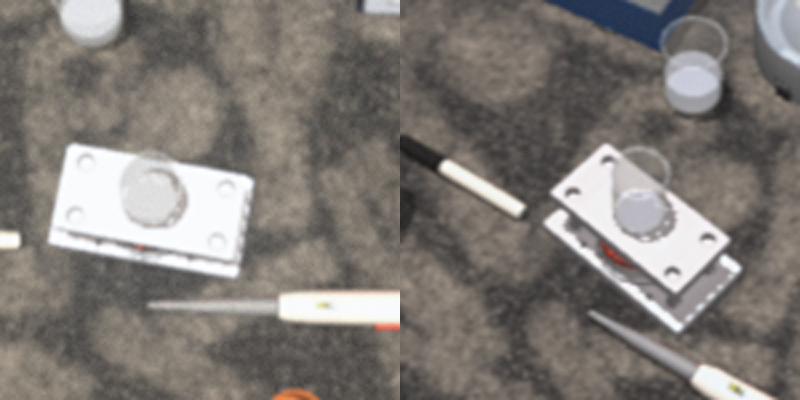

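The beaker stands upright mid-deck: top crop (155,190), side crop (642,205). The low frame is square at (541.4,-27) mm, yaw -0.161. Now I'll grip the tall frame.

>>> send_rows(plan=[[0, 0, -0.0015, 0.025, 0], [0, 0, 0, 0.03, 0], [0, 0, 0, 0.02, 0], [0, 0, 0, 0.012, 0], [0, 0, 0, 0.005, 0], [0, 0, 0, 0, 0], [0, 0, 0, 0, 0], [255, 0, 0, 0, 0], [255, 0, 0, 0, 0], [255, 0, 0, 0, 0], [255, 0, 0, 0, 0], [255, 0, 0, 0, 0], [255, 0, 0, 0, 0], [255, 0, 0, 0, 0], [255, 0, 0, 0, 0], [255, 0, 0, 0, 0]])

```text
time_s: 26.9
position: [0.4219, 0.2581, 0.0891]
tcp_rot: [[-0.105, 0.994, 0.001], [0.994, 0.105, 0.0], [0.0, 0.001, -1.0]]
force: [0.1, -0.8, 5.0]
opening: 0.707
grasp_force: 30.0
```

>>> send_rows(plan=[[255, 0, 0, -0.02, 0], [255, 0, 0, -0.035, 0], [255, 0, 0, -0.035, 0], [255, 0, 0, -0.035, 0], [255, 0, 0, -0.03, 0.067], [255, 0, 0, 0, 0.067], [255, 0, 0, 0, 0.067], [255, 0, 0, 0, 0.067], [255, 0, 0, 0, 0], [255, 0, 0, 0, 0]])

```text
time_s: 27.73
position: [0.421, 0.2577, 0.2431]
tcp_rot: [[0.16, 0.987, -0.002], [0.987, -0.16, -0.001], [-0.001, -0.002, -1.0]]
force: [-0.6, 0.4, -2.4]
opening: 0.706
grasp_force: 30.0
```

Run:
```python
from h import *
go(541.5,-27.2,243,-.161)
```

```text
shift mm [-261.9  164.7    0. ] rows 8 phi -0.1611 turn -0.0001
```

>>> send_rows(plan=[[255, -0.0291, 0.0183, 0, 0], [255, -0.0291, 0.0183, 0, 0], [255, -0.0291, 0.0183, 0, 0], [255, -0.0291, 0.0183, 0, 0], [255, -0.0291, 0.0183, 0, 0], [255, -0.0291, 0.0183, 0, 0], [255, -0.0291, 0.0183, 0, 0], [255, -0.0291, 0.0183, 0, 0], [255, -0.0291, 0.0183, 0, 0], [255, 0, 0, 0, 0], [255, 0, 0, 0, 0], [255, 0, 0, 0, 0]])

```text
time_s: 28.73
position: [0.5408, -0.027, 0.2428]
tcp_rot: [[0.162, 0.987, -0.003], [0.987, -0.162, 0.001], [0.001, -0.003, -1.0]]
force: [0.2, -0.0, -1.7]
opening: 0.708
grasp_force: 30.0
```

Run:
```python
from h import *
go(541.5,-27.2,157,-.161);print(read_state()['force'])
```

```text
shift mm [-0.2  0.9 85.8] rows 3 phi -0.1628 turn -0.0018
[ 0.15950944 -0.0324287  -1.67747764]
```

>>> send_rows(plan=[[255, 0, 0.0005, 0.025, -0.0015], [255, 0, 0, 0.025, 0], [255, 0, 0, 0.02, 0], [255, 0, 0, 0.01, 0], [255, 0, 0, 0.005, 0], [255, 0, 0, 0, 0], [255, 0, 0, 0, 0], [255, 0, 0, 0, 0]])

```text
time_s: 29.4
position: [0.5431, -0.0272, 0.1599]
tcp_rot: [[0.16, 0.987, 0.003], [0.987, -0.16, -0.001], [-0.0, 0.003, -1.0]]
force: [0.3, -0.3, -2.1]
opening: 0.705
grasp_force: 30.0
```

Run:
```python
from h import *
go(541.5,-27.2,141,-.161);print(read_state()['force'])
S=capture('side')[0];cv2.imwrite('pics/side7.png',S)
cv2.imwrite('pics/p7.png',cv2.resize(S[160:270,250:380],(700,592),interpolation=2))
```

```text
shift mm [-0.3 -1.7 18.9] rows 1 phi -0.1608 turn 0.0002
[ 0.34992445 -0.30537912 -2.08604287]
```

View pics/p7.png

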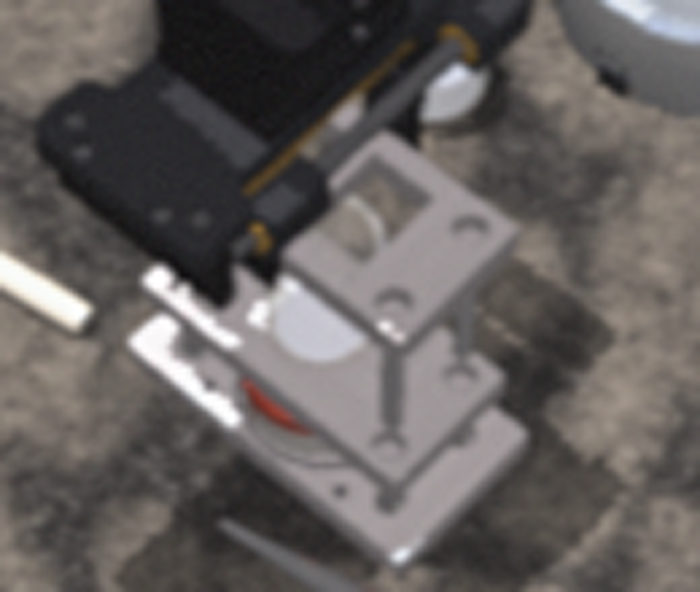

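Both visible legs, at (392,430) and (462,360), are over the low frame's sockets and the beaker is inside. I'll ease it down.

>>> send_rows(plan=[[255, 0, -0.0008, 0.003, 0], [255, 0, 0, 0.003, 0], [255, 0, 0, 0.003, 0], [255, 0, 0, 0.003, 0], [255, 0, 0, 0, 0], [255, 0, 0, 0, 0]])

```text
time_s: 29.95
position: [0.5412, -0.0272, 0.1464]
tcp_rot: [[0.161, 0.987, -0.001], [0.987, -0.161, 0.0], [0.0, -0.001, -1.0]]
force: [0.4, -0.6, -2.6]
opening: 0.711
grasp_force: 30.0
```

Run:
```python
from h import *
go(541.5,-27.2,141,-.161);print(read_state()['force'])
```

```text
shift mm [0.  0.3 5.4] rows 1 phi -0.1615 turn -0.0005
[ 0.36426005 -0.60565325 -2.56729896]
```

>>> send_rows(plan=[[255, 0, 0, 0.002, 0], [255, 0, 0, 0.0015, 0], [255, 0, 0, 0.001, 0], [255, 0, 0, 0.0007, 0], [255, 0, 0, 0, 0], [255, 0, 0, 0, 0]])

```text
time_s: 30.45
position: [0.5414, -0.0272, 0.1415]
tcp_rot: [[0.161, 0.987, -0.0], [0.987, -0.161, -0.0], [-0.0, -0.0, -1.0]]
force: [0.0, 0.6, -1.6]
opening: 0.706
grasp_force: 30.0
```

>>> send_rows(plan=[[255, 0, 0, 0.0006, 0], [255, 0, 0, 0.0006, 0], [255, 0, 0, 0, 0], [255, 0, 0, 0, 0]])

```text
time_s: 30.78
position: [0.5416, -0.0272, 0.1411]
tcp_rot: [[0.161, 0.987, 0.001], [0.987, -0.161, -0.0], [-0.0, 0.001, -1.0]]
force: [-0.6, 1.0, 5.0]
opening: 0.709
grasp_force: 30.0
```

Home. I'll release, rise and move aside to look.

>>> send_rows(plan=[[60, 0, 0, 0, 0], [44, 0, 0, 0, 0], [44, 0, 0, 0, 0], [44, 0, 0, 0, 0], [44, 0, 0, 0, 0], [44, 0, 0, -0.015, 0], [44, 0, 0, -0.03, 0], [44, 0, 0, -0.04, 0], [0, 0.035, 0, -0.01, 0], [0, 0.037, 0, 0, 0], [0, 0.037, 0, 0, 0], [0, 0.037, 0, 0, 0], [0, 0.037, 0, 0, 0], [0, 0.037, 0, 0, 0], [0, 0, 0, 0, 0], [0, 0, 0, 0, 0]])

```text
time_s: 32.12
position: [0.5765, 0.192, 0.2349]
tcp_rot: [[0.157, 0.988, -0.0], [0.988, -0.157, -0.0], [-0.0, -0.0, -1.0]]
force: [-0.2, -0.2, -0.6]
opening: 0.999
grasp_force: 0.0
```

Run:
```python
from h import *
T=capture('top')[0];S=capture('side')[0]
cv2.imwrite('pics/p8.png',np.hstack([cv2.resize(T[180:330,230:380],(400,400),interpolation=2),cv2.resize(S[140:290,220:370],(400,400),interpolation=2)]))
cv2.imwrite('pics/top8.png',T);cv2.imwrite('pics/side8.png',S)
for n,I,b in(('top',T,(255,195,360,295)),('side',S,(260,160,350,265))):print(n,rectw(n,blob(I,b,'white',170),.141))
```

```text
top (529.2720947265625, -26.014244079589844, 134.27772521972656, 87.74301147460938, np.float64(-0.15431180935857025))
side (541.4209594726562, -26.286956787109375, 130.39833068847656, 63.015403747558594, np.float64(-0.15533725953630517))
```

View pics/p8.png

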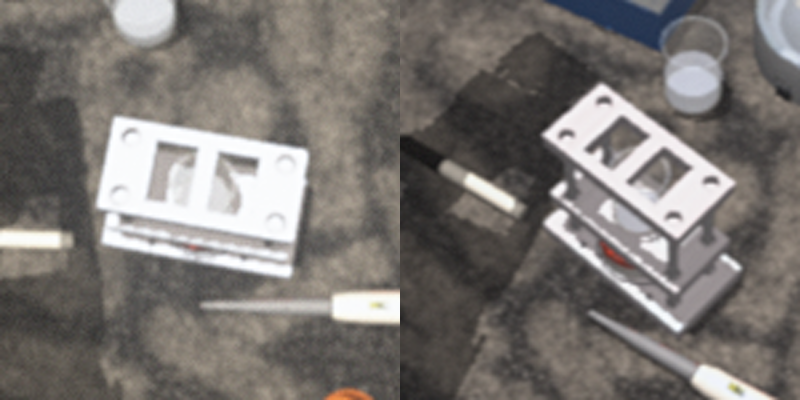

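The whole stack stands square. With its deck at 141 mm, the tall frame measures 130 x 63 mm, so it is fully seated at (541.4,-26.3) mm, and the beaker is upright inside. I'm handing it in.

```bash
python3 -c "from rig import *;print(hand_in())"
```

```text
the job is handed in; nothing more can be done
None
```

The rack is built in the order asked and handed in at about 32 s; both frames look fully seated, the tin and small beaker sit centred under them, and the hand-in gave no verdict back.

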